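Unpin the spare crate's lid and close the glass crate with it

TASK

The finished glass in the open crate needs its lid, which is still on the shut crate of the same make. Draw the retaining pin out of the staple that holds the lid down and lay it in the steel tray with the other pin; then lift the lid straight up off its two staples and lower it - do not drop it - onto the open crate, cut corners over cut corners, until it sits fully down on the rim all round. Leave the other things on the bench where they are.

Things in the scene. Friction and masses are not known exactly. Their poses are not given: they have to be found in the camera images.
- crate_shut: the shut plywood crate, left or right of the open one: 110 mm (x) by 150 mm (y) outside, rim 80 mm above its foot, walls 6 mm; the two upright corners on its -x side are cut at 45 degrees, 24 mm off each side. Fixed. Origin: centre of its foot, z up. The lid is on it; one pin is left, in the staple at its -y end (the +y pin is already out).
- crate_open: the open crate, same make, size, axes and staples as the shut one, without lid or pins, with slabs of glass on its floor (under 30 mm high). Fixed.
- staple (a point): top of the staple at the -y end of the shut crate. All four staples (+y and -y end of both crates) are alike: an upright upside-down U of 6 mm steel bar, 26 mm wide along x, its plane at y = +/-89 mm, its top 106 mm above the crate's foot.
- lid: plywood lid, 0.3 kg, 122 mm (x) by 162 mm (y), 5 mm thick, corners cut on its -x side like the crate's; its skirt reaches 14 mm below the origin and fits outside a crate's rim with 2 mm to spare all round. Origin: centre of the face that rests on the rim (seated: 80 mm above the crate's foot, axes as the crate's). It cannot come off while the pin is in.
- lid_hasp (a point): middle of the slot in the steel hasp strap at the lid's -y end, at the strap's top face, 8 mm above the lid's origin; the +y end has the same. The straps jut out to y = +/-110 mm; each slot is 34 mm wide (x) and 16 mm deep, round the staple, which stands 18 mm above the strap.
- lid_handle (a point): centre of the lid's wooden handle bar, 32 mm above the lid's origin: 70 mm long along the lid's y, 14 mm wide along x, 16 mm high, 19 mm of free space below it, on two 10 mm posts at y = +/-24 mm.
- pin: steel retaining pin along its y axis, 107 mm, 50 g: shank 8 mm thick, 70 mm long, from the origin to -y; flange 15 mm wide, 3 mm thick at the origin; then a black square grip to y = 37 mm. Lies on the hasp strap through the staple, axis 92 mm above the crate's foot, grip outward (pin's +y is about the crate's -y). Loose; a 55 mm pull along the crate's -y clears the staple.
- pin_grip (a point): middle of the pin's grip (15 x 15 mm, 34 mm long), on the axis 20 mm from the pin's origin along its +y, clear of crate and lid on all sides.
- pin_tip (a point): nose of the pin's shank, 70 mm from the pin's origin along its -y.
- pin_tray: flat steel tray, 130 mm (x) by 150 mm (y), on low rubber feet: inner floor 14 mm and rim 31 mm above the bench, walls 3 mm thick; behind the crates, nearly square to the bench. Fixed. Origin: under its centre at bench level. The other pin lies along y in its far (+x) half; the near half is empty.
- other_pin: the pin of the crate's other end, like the first one; it already lies in the tray and must be there at the end too.
- other_pin_tip (a point): nose of that pin's shank.
- masking_tape: bystander, loose, to be left where it is: roll of pale masking tape, 98 mm across, 25 mm high, lying flat.
- foil_tape: bystander, loose, to be left where it is: small dark roll of tape, 55 mm across, 19 mm high, lying flat.
- glass_cutter: bystander, loose, to be left where it is: pencil-like glass cutter, 158 mm long, 13 mm thick, lying on the bench.
- mini_pliers: bystander, loose, to be left where it is: small pliers with orange and black handles, 134 mm long, 13 mm high, lying flat.

How it is judged:
By the outcome, as a careful person would: the job done as asked, in the order asked, and still so for the second after the job is handed in, with the robot touching nothing.
It also fails if it takes over 61 s, if anything falls off the work surface, if the arm or the gripper's body presses on something with over 40 N, if the wrist force passes 120 N, or if a joint passes its speed limit or range.

ROBOT

A 6-joint arm with a two-finger parallel gripper is mounted at the origin on a cart in front of the work surface, level with it; the furniture and walls round the work are solid. World frame = base frame: x ahead of the robot, y to its left, z up, the work surface at z = 0. Lengths are in mm, angles in rad, forces in N, time in s.
With the tool pointing down it reaches from about 350 to 1000 mm from the base axis. Payload 7.1 kg.
Tool frame: the origin (TCP) lies midway between the tips of the shut fingers; the grasp point (between the pads) lies pinch_z behind it (pinch_z is the distance from the TCP to the grasp point, in mm); z points along the fingers, y is the line along which they close (so a half turn about z gives the same grasp; the last joint's range is limited). The gripper opens to 85 mm and grips with 20 to 120 N. Pads are 22 mm wide; open, the fingers measure 114 mm over their backs; the gripper's body (76 mm by 85 mm) begins 54 mm behind the grasp point. The pads swing forward as they close: fully open they stand 13 mm farther back than shut.
Start: joints at [-1.251, 0.423, 1.63, -0, 1.089, -0.019], TCP at [207.739, -589.448, 231.319] pointing down, gripper open.
Joint ranges: [-3, 3], [-0.9, 2.11], [0.09, 2.58], [-1.31, 4.45], [0.11, 2.69], [-2.54, 2.54]. Speed limits (rad/s): [2.39, 2.39, 3.01, 3.14, 3.14, 3.14].

INTERFACE

Orientations are given as [roll, pitch, yaw] about the fixed x, y, z axes, in that order (R = Rz(yaw) Ry(pitch) Rx(roll)).
In Python, from workcell import get_obs, capture, finish_job, find_in, trace, landmark_of, pinch_z gives the robot as it stands.
- The arm moves only by the tool jog_arm, never from a script. Its argument "steps" is a list of rows, each an object with "linear": the shift along the tool's x, y, z in cm, a list of three; "twist": the turn, a rotation vector about the tool's x, y, z in rad, a list of three; "grip": the closure, from -1 (fully open) to 1 (shut). In form: [{"linear": [tx, ty, tz], "twist": [ax, ay, az], "grip": grip}, ...]. A call has 1 to 20 rows; each row shifts and turns the commanded pose from where the row before left it, along the tool's axes as they then stand; what a row does not reach is not made up. A row lasts 1/8 s, in which the tool goes at most 62.5 mm and 10.7 degrees, less where a joint would pass 70% of its speed; a pose out of reach is approached as far as the arm can. A call is refused whole if a number of a shift passes 6.25 or a number of a turn 0.188, either way. A call with a gripper value outside its range is refused whole. The fingers move at their own pace and stop on an object; "newtons" is the grip in N (left out, the last holds). Time passes only in rows, so rows that do not move let the fingers close. It gives the time, the measured TCP pose, the force, the opening and the grip force at its end, in the units of the state.
- get_obs(): the state, without advancing time (a new reading comes with each control period).
- capture(name): name is "scene" or "top" or "wrist"; returns a dict with "pixels" (420x560x3 uint8, red, green, blue), "fovy" (degrees; the focal length in pixels is half the picture's height over the tangent of half this angle, whatever the lens; pixels are square), "cx", "cy" (the principal point, pixels), "extrinsics" (4x4, takes a point from world to camera coordinates); the wrist camera has in their place "mount" (4x4, takes a point from camera to tool coordinates, whose origin is the TCP and whose axes are the flange's). Camera axes: x right, y down, z forward; pixel columns grow to the right and rows downward; lengths in mm; the calibration is good to about 2 mm. A picture is of the moment at which its call begins: read the wrist's pose just before it. There is no depth.
- finish_job(): hands the job in; it is judged then, once.
Trained networks look in a picture, given as the dict that the camera call returned (one of the last four; its "shot" number tells which), for a name from the list of things; names that differ only in an ending like _2 or _b are one class to them, and where a whole thing is asked for, a point or a joint stands for the part that bears it (a point fixed in the world has none). Each returns a list of dicts, best first, with "confidence" (0 to 1); they miss things now and then, are a little off and sometimes report something else, mostly with a low value. They report only what shows in the picture. A call takes as long as a camera call.
- find_in(picture, name): "pixel" ([column, row] in pixels, amid what is visible of it).
- trace(picture, name): "pixels" (420x560 bool, what is visible of it) and "pixel" ([column, row] in pixels, amid what is visible of it).
- landmark_of(picture, name): "pixel" ([column, row] in pixels: a listed point, or the origin of a listed thing).
The state is a dict: "clock": time; "joints": joint angles; "dq": joint speeds; "joint_efforts": joint torques, N m; "ee_pos": TCP position; "eef_rot": TCP orientation; "ft_force": force on the tool from outside, world axes, zero at the start; "wrist_torque": the same for the moment, N m; "grip_width": opening from 0.0 (shut) to 1.0 (fully open); "grasp_force": force on a finger pad.
Only numpy, scipy, OpenCV 4.12 (cv2) and the standard library are available. Lean on these libraries where they do the work, as an engineer would, in place of code of your own. Each camera call takes 0.05 s, during which the arm holds its last target. There are 200 camera calls.

## Working session

There is one attempt and no reset: what is moved stays moved. The work goes in short steps, Python scripts to look and compute and a tool call to move; the robot and the scene stay as the last step left them, time stands still between calls to the robot, and variables do not carry over. Pictures are saved under pics/ and viewed, at most 10 in all, crops included, and the job is handed in when it is done.

Besides the shell and the picture viewer there is one more tool, called after "Request:" by a JSON object that holds its "op" and its "data". jog_arm: Moves the arm, as the interface text tells. Its arguments: {"type":"object","properties":{"steps":{"type":"array"},"newtons":{"type":"number"}},"required":["steps"]}

```bash
mkdir -p pics; cat > h.py <<'E'
import numpy as np, cv2
from workcell import *
from scipy.spatial.transform import Rotation as R
def tool():
    o=get_obs(); T=np.eye(4); T[:3,:3]=R.from_euler('xyz',o['eef_rot']).as_matrix(); T[:3,3]=o['ee_pos']; return T
def cam(name):
    T=tool(); p=capture(name)
    p['W']=np.linalg.inv(p['extrinsics']) if 'extrinsics' in p else T@p['mount']
    return p
def save(p,n): cv2.imwrite(f'pics/{n}.png',p['pixels'][:,:,::-1])
def f(p): return 210/np.tan(np.radians(p['fovy'])/2)
def ray(p,px):
    d=np.array([(px[0]-p['cx'])/f(p),(px[1]-p['cy'])/f(p),1.]); return p['W'][:3,3],p['W'][:3,:3]@d
def atz(p,px,z):
    o,d=ray(p,px); return (o+d*(z-o[2])/d[2]).round(1)
def proj(p,X):
    c=np.linalg.inv(p['W'])@np.append(X,1); return (c[:2]/c[2]*f(p)+[p['cx'],p['cy']]).round(1)
def tri(obs):
    A=np.zeros((3,3));b=np.zeros(3)
    for p,px in obs:
        o,d=ray(p,px); d/=np.linalg.norm(d); M=np.eye(3)-np.outer(d,d); A+=M;b+=M@o
    return np.linalg.solve(A,b).round(1)
E
python3 - <<'E'
from h import *
o=get_obs(); print(o, pinch_z if not callable(pinch_z) else pinch_z())
ps={n:cam(n) for n in('scene','top')}
for n,p in ps.items():
    save(p,n+'0'); print(n,p['W'].round(3).tolist(),p['fovy'])
Z=dict(crate_shut=0,crate_open=0,staple=106,lid=80,lid_hasp=88,lid_handle=112,pin=92,pin_grip=92,pin_tip=92,pin_tray=0,other_pin=21,other_pin_tip=18)
for k,z in Z.items():
    r={}
    for n,p in ps.items():
        L=landmark_of(p,k)
        for l in L[:2]: print(k,n,np.round(l['pixel'],1),round(l['confidence'],2),atz(p,l['pixel'],z))
        if L: r[n]=L[0]['pixel']
    if len(r)==2: print('   tri',tri([(ps[n],r[n]) for n in r]))
E
```

```text
{'clock': 0.0, 'joints': array([-1.25096780e+00,  4.23838997e-01,  1.63068906e+00, -1.76467373e-05,
        1.08859093e+00, -1.90317323e-02]), 'dq': array([ 2.28289427e-05, -3.20040810e-04,  9.12197769e-04,  1.15233769e-03,
       -1.24390295e-03,  3.59639705e-04]), 'joint_efforts': array([-1.98729424e-03, -5.57389033e+01, -2.81741470e+01, -5.48811181e-05,
        7.09750529e-03,  9.47158981e-06]), 'ee_pos': array([ 207.58811001, -588.94293011,  230.54720771]), 'eef_rot': array([-3.14006630e+00, -1.34277274e-05,  3.38868442e-01]), 'ft_force': array([-0.70413319,  1.06490563, -0.95118765]), 'wrist_torque': array([-0.02020611, -0.00897545, -0.01963011]), 'grasp_force': 0.0, 'grip_width': 0.9975472999186001} 18.700000000000003
scene [[0.996, 0.084, -0.041, 612.132], [0.093, -0.862, 0.499, -474.28], [0.006, -0.501, -0.866, 997.129], [0.0, 0.0, 0.0, 1.0]] 55.43434395642245
top [[-0.023, -0.988, 0.15, 356.079], [-1.0, 0.023, 0.003, 58.79], [-0.006, -0.15, -0.989, 1417.671], [0.0, 0.0, 0.0, 1.0]] 43.21144629911859
crate_shut scene [265.  164.2] 0.86 [519.1 230.8   0. ]
crate_shut scene [255
[... 1265 characters left out ...]
  tri [507.5  98.9  66.2]
pin_tip scene [261.  154.7] 0.69 [513.  197.1  92. ]
pin_tip scene [329.  288.9] 0.17 [ 713.8 -172.4   92. ]
pin_tip top [228.6 229.9] 0.58 [510.4 181.   92. ]
   tri [511.7 180.4 112.3]
pin_tray scene [314.2 272.5] 0.88 [ 684.3 -101.2    0. ]
pin_tray top [334.5 169.3] 0.89 [ 681.  -101.8    0. ]
   tri [ 682.8 -101.5   -1. ]
other_pin scene [330.  262.3] 0.57 [722.4 -77.3  21. ]
other_pin top [327.8 154.2] 0.55 [718.4 -83.   21. ]
   tri [719.  -81.5  28.9]
other_pin_tip scene [330.1 285.7] 0.6 [ 724.6 -139.1   18. ]
other_pin_tip top [154.2 271.8] 0.67 [412.9 384.4  18. ]
other_pin_tip top [353.5 151.7] 0.52 [ 724.5 -153.2   18. ]
   tri [  712.7   652.8 -1821.1]
```

View pics/top0.png

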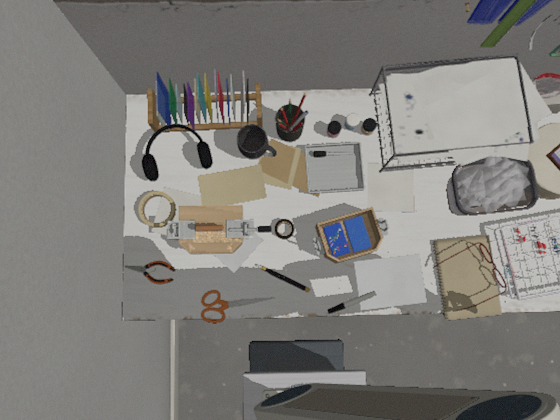

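View pics/scene0.png

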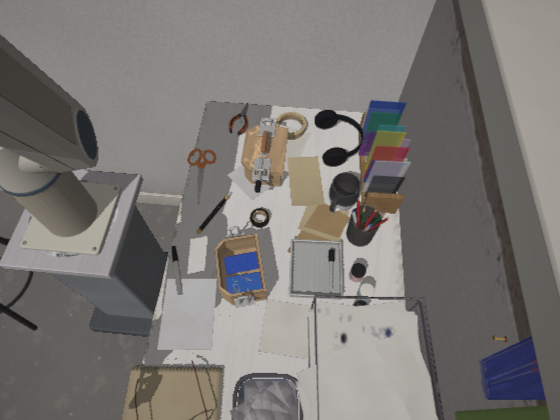

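The top view shows the shut crate with its lid at about (207,231), the pin grip at (262,230), foil tape at (283,228), the open crate at (348,235), and the tray at (334,168). The scene view agrees. I'll go above the open crate first, with the tool's closing line along world x.

Request:
{"op": "jog_arm", "data": {"steps": [{"linear": [0,0,-2],"twist": [0,0,-0.176],"grip": -1},{"linear": [0,0,-2],"twist": [0,0,-0.176],"grip": -1},{"linear": [0,0,-2],"twist": [0,0,-0.176],"grip": -1},{"linear": [0,0,-2],"twist": [0,0,-0.176],"grip": -1},{"linear": [0,0,-2],"twist": [0,0,-0.176],"grip": -1},{"linear": [0,0,-2],"twist": [0,0,-0.176],"grip": -1},{"linear": [0,0,-2],"twist": [0,0,-0.176],"grip": -1},{"linear": [4.3,2.6,0],"twist": [0,0,0],"grip": -1},{"linear": [4.3,2.6,0],"twist": [0,0,0],"grip": -1},{"linear": [4.3,2.6,0],"twist": [0,0,0],"grip": -1},{"linear": [4.3,2.6,0],"twist": [0,0,0],"grip": -1},{"linear": [4.3,2.6,0],"twist": [0,0,0],"grip": -1},{"linear": [4.3,2.6,0],"twist": [0,0,0],"grip": -1},{"linear": [4.3,2.6,0],"twist": [0,0,0],"grip": -1},{"linear": [4.3,2.6,0],"twist": [0,0,0],"grip": -1},{"linear": [4.3,2.6,0],"twist": [0,0,0],"grip": -1},{"linear": [4.3,2.6,0],"twist": [0,0,0],"grip": -1},{"linear": [4.3,2.6,0],"twist": [0,0,0],"grip": -1},{"linear": [0,0,0],"twist": [0,0,0],"grip": -1},{"linear": [0,0,0],"twist": [0,0,0],"grip": -1}]}}

```text
clock: 3.8
ee_pos: [493.5, -116.5, 371.2]
eef_rot: [-3.141, 0.0, 1.572]
ft_force: [-0.5, 0.3, -0.2]
grip_width: 1.0
grasp_force: 0.0
```

```bash
python3 - <<'E'
from h import *
o=get_obs();print(o['ee_pos'],o['eef_rot'],o['clock'])
p=cam('wrist'); save(p,'w1'); print(p['mount'].round(2).tolist(),p['fovy'])
for k,z in dict(crate_open=0,staple=106,pin_tray=0,other_pin=21,other_pin_tip=18).items():
    for l in landmark_of(p,k)[:3]: print(k,np.round(l['pixel'],1),round(l['confidence'],2),atz(p,l['pixel'],z))
E
```

```text
[ 493.48862857 -116.49486733  371.21689316] [-3.14111136e+00  3.02822550e-04  1.57162052e+00] 3.8
[[0.0, -0.94, -0.33, 84.22], [1.0, 0.0, 0.0, 1.31], [-0.0, -0.33, 0.94, -142.51], [0.0, 0.0, 0.0, 1.0]] 61.756980377751624
crate_open [203.1  22.5] 0.64 [391.9  49.8   0. ]
crate_open [280.3 160.7] 0.58 [ 492.7 -131.9    0. ]
pin_tray [416.9 135. ] 0.91 [689.4 -94.3   0. ]
other_pin [448.8 126.9] 0.96 [723.8 -80.8  21. ]
other_pin_tip [439.9 175.4] 0.85 [ 723.1 -149.5   18. ]
```

View pics/w1.png

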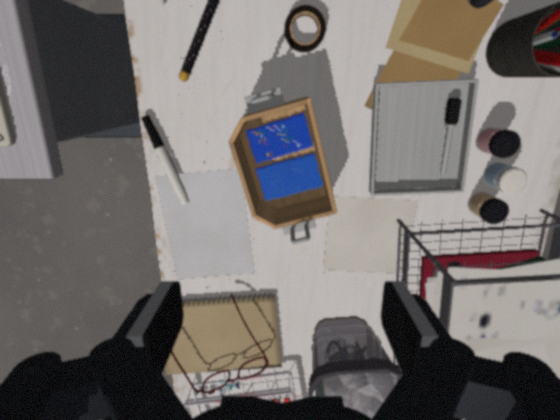

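The wrist view shows the open crate (rim corners near (312,97), (336,212), (275,226), (250,207)), its staples near (264,97) and (301,232), the tray at (420,135), and the other pin at (449,127). I'll enlarge it and fit the rim model.

```bash
cat >> h.py <<'E'
from scipy.optimize import least_squares
MOD=np.array([[55,75,80],[55,-75,80],[-31,-75,80],[-55,-51,80],[-55,51,80],[-31,75,80],[0,89,106],[0,-89,106]],float)
def place(q,M=MOD):
    c,s=np.cos(q[2]),np.sin(q[2]); return M@np.array([[c,s,0],[-s,c,0],[0,0,1]])+[q[0],q[1],0]
def fit(p,px,q0,M=MOD):
    px=np.array(px,float); idx=~np.isnan(px[:,0])
    e=lambda q:(np.array([proj(p,X) for X in place(q,M)[idx]])-px[idx]).ravel()
    g=lambda q:np.array([ (lambda c:(c[:2]/c[2]*f(p)+[p['cx'],p['cy']]))(np.linalg.inv(p['W'])@np.append(X,1)) for X in place(q,M)[idx]]).ravel()-px[idx].ravel()
    r=least_squares(g,q0,loss='soft_l1',x_scale=[1,1,.01]); return r.x,r.fun.reshape(-1,2).round(1)
def overlay(p,q,box,n,M=MOD,loop=6,s=5):
    x,y,w,h=box; im=cv2.resize(p['pixels'][y:y+h,x:x+w,::-1],None,fx=s,fy=s,interpolation=cv2.INTER_CUBIC)
    P=[tuple(int(v) for v in ((proj(p,X)-[x,y]+.5)*s)) for X in place(q,M)]
    for i in range(loop): cv2.line(im,P[i],P[(i+1)%loop],(0,255,0),1)
    for c in P[loop:]: cv2.drawMarker(im,c,(0,0,255),0,16)
    for k in range(0,w,20): cv2.putText(im,str(x+k),(k*s,10),0,.35,(0,0,0),1)
    for k in range(0,h,20): cv2.putText(im,str(y+k),(0,k*s+5),0,.35,(0,0,0),1)
    cv2.imwrite(f'pics/{n}.png',im)
E
python3 - <<'E'
from h import *
p=cam('wrist')
q,r=fit(p,[[312,97],[336,212],[275,226],[250,207],[231,141],[243,118],[264,97],[301,224]],[493,-130,.2])
print(q,r.tolist())
np.save('qo.npy',q)
overlay(p,q,(220,85,125,120+35),'w2',s=3.8)if 0 else overlay(p,q,(215,82,135,118+32),'w2',s=4)
E
```

```text
[ 4.96767592e+02 -1.26952599e+02  2.50171774e-01] [[0.9, -0.9], [2.1, 0.8], [-0.4, 1.9], [2.3, 8.7], [-1.7, -1.3], [-0.4, -3.1], [-0.6, -0.4], [-0.3, 15.9]]
```

View pics/w2.png

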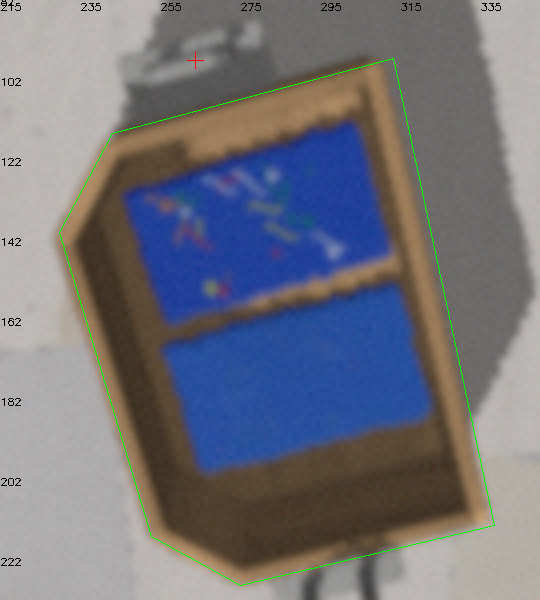

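```bash
python3 - <<'E'
from h import *
p=cam('wrist'); n=np.nan
q,r=fit(p,[[310,98.3],[336,212.5],[275.7,227.5],[253.7,215],[230.5,141.5],[244.5,116.5],[n,n],[n,n]],[496,-127,.25])
print(q,r.tolist()); np.save('qo.npy',q)
for y in(89,-89): print(proj(p,place(q,np.array([[0,y,106.]]))[0]),end=' ')
E
```

```text
[ 4.97619532e+02 -1.27907465e+02  2.57821185e-01] [[2.9, -1.5], [3.0, 0.7], [-0.1, 1.2], [-0.4, 1.7], [-0.7, -0.6], [-1.6, -0.3]]
[263.6  97.8] [301.8 240.5]
```

Request:
{"op": "jog_arm", "data": {"steps": [{"linear": [5,0.3,0],"twist": [0,0,0],"grip": -1},{"linear": [5,0.3,0],"twist": [0,0,0],"grip": -1},{"linear": [5,0.3,0],"twist": [0,0,0],"grip": -1},{"linear": [5,0.3,0],"twist": [0,0,0],"grip": -1},{"linear": [5,0.2,0],"twist": [0,0,0],"grip": -1},{"linear": [5,0.2,0],"twist": [0,0,0],"grip": -1},{"linear": [2,0,0],"twist": [0,0,0],"grip": -1},{"linear": [0,0,0],"twist": [0,0,0],"grip": -1},{"linear": [0,0,0],"twist": [0,0,0],"grip": -1}]}}

```text
clock: 5.32
ee_pos: [509.7, 202.5, 371.2]
eef_rot: [-3.141, 0.001, 1.57]
ft_force: [0.8, -0.9, 0.0]
grip_width: 0.999
grasp_force: 0.0
```

```bash
python3 - <<'E'
from h import *
o=get_obs();print(o['ee_pos'],o['eef_rot'],o['clock'])
p=cam('wrist')
for k,z in dict(crate_shut=0,staple=106,lid=80,lid_hasp=88,lid_handle=112,pin=92,pin_grip=92,pin_tip=92).items():
    for l in landmark_of(p,k)[:2]: print(k,np.round(l['pixel'],1),round(l['confidence'],2),atz(p,l['pixel'],z))
# lid top outline at z=85
x,y,w,h=190,40,180,280
im=cv2.resize(p['pixels'][y:y+h,x:x+w,::-1],None,fx=2.1,fy=2.1,interpolation=cv2.INTER_CUBIC)
cv2.imwrite('pics/w3.png',im)
E
```

```text
[509.72536235 202.49838603 371.24541577] [-3.14137069e+00  5.47298187e-04  1.57010770e+00] 5.325
staple [286.  216.7] 0.74 [516.4 137.8 106. ]
lid [288.3 139.9] 0.88 [519.1 228.1  80. ]
lid [288.4 209.6] 0.19 [519.8 138.2  80. ]
lid_hasp [288.9 210.7] 0.94 [520.3 139.4  88. ]
lid_handle [291.4 137.1] 0.62 [522.  235.6 112. ]
pin [286.7 231.1] 0.95 [517.5 112.8  92. ]
pin_grip [285.7 244.6] 0.66 [516.3  93.6  92. ]
pin_tip [283.4 178.8] 0.82 [513.2 182.4  92. ]
pin_tip [285.5 208.7] 0.69 [515.9 143.5  92. ]
```

View pics/w3.png

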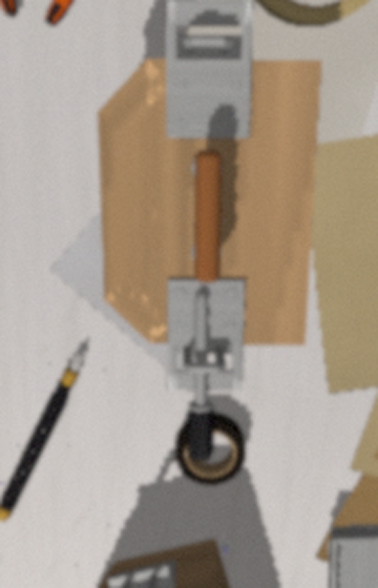

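The crop shows the lid square to the view (corners near (342,69), (335,204), (262,203), (240,181), (237,93), (261,69)), its handle at (289,142), and the pin with its black grip at (285,247) above the foil tape. Next I'll refine with edge fitting and measure the pin.

```bash
cat >> h.py <<'E'
LID=np.array([[61,81,85],[61,-81,85],[-37,-81,85],[-61,-57,85],[-61,57,85],[-37,81,85]],float)
RIM=MOD[:6]
def edgefit(p,q,M,skip=(),w=5,ng=3,scale=False):
    """refine pose [x,y,yaw] so model edges lie on the strongest image gradients"""
    g=cv2.GaussianBlur(p['pixels'].astype(np.float32),(0,0),1.0); Wi=np.linalg.inv(p['W'])
    def pr(X):
        c=np.c_[X,np.ones(len(X))]@Wi.T; return c[:,:2]/c[:,2:3]*f(p)+[p['cx'],p['cy']]
    S=[];E=[]
    for i in range(len(M)):
        if i in skip: continue
        for t in np.linspace(.08,.92,25): S.append(M[i]*(1-t)+M[(i+1)%len(M)]*t); E.append(i)
    S=np.array(S);E=np.array(E); D=np.array([(M[(i+1)%len(M)]-M[i])/np.linalg.norm(M[(i+1)%len(M)]-M[i]) for i in E])
    for it in range(6):
        P=pr(place(q,S)); T=pr(place(q,S+D))-P; N=np.c_[-T[:,1],T[:,0]]; N/=np.linalg.norm(N,axis=1)[:,None]
        s=np.arange(-w,w+.01,.25); xy=(P[:,None]+N[:,None]*s[None,:,None]).astype(np.float32)
        v=cv2.remap(g,xy[...,0],xy[...,1],cv2.INTER_LINEAR); d=np.linalg.norm(np.gradient(v,axis=1),axis=2)
        off=s[d.argmax(1)]; m=d.max(1)
        tgt=P+N*off[:,None]
        r=least_squares(lambda z:((pr(place(z,S))-tgt)*N).sum(1),q,loss='soft_l1',f_scale=.7,x_scale=[1,1,.01]); q=r.x; w=max(2.5,w-1)
    res=((pr(place(q,S))-tgt)*N).sum(1)
    return q,{i:(round(float(np.median(res[E==i])),2)) for i in set(E.tolist())}
E
python3 - <<'E'
from h import *
p=cam('wrist')
q,r=fit(p,[[342.4,68.6],[335.2,204.3],[262.4,203.3],[240,181],[236.7,93.3],[261.4,68.6]],[519,228,0],LID)
print(q,r.tolist())
for sk in((),(1,5)): print(edgefit(p,q,LID,sk))
for nm,b in(('handle',[[0,35,120],[0,-35,120]]),): print(nm,[proj(p,X) for X in place(q,np.array(b,float))])
t=trace(p,'pin'); 
if t:
    m=t[0]['pixels']; ys,xs=np.nonzero(m); print(t[0]['confidence'],xs.min(),xs.max(),ys.min(),ys.max())
    for y in range(ys.min(),ys.max()+1,6): 
        c=xs[ys==y]; 
        if len(c): print(y,c.min(),c.max(),atz(p,[c.mean(),y],92))
t=trace(p,'lid_handle'); print([ (l['confidence'],l['pixel']) for l in t][:2])
save(p,'w4')
E
```

```text
[ 5.20254381e+02  2.28919009e+02 -3.34381607e-03] [[1.3, -0.1], [0.8, 0.2], [-2.7, 0.9], [0.3, 5.1], [0.2, -2.8], [-4.2, -0.4]]
(array([ 5.19591008e+02,  2.28670440e+02, -9.21076907e-03]), {0: -0.94, 1: -0.27, 2: -2.02, 3: 0.52, 4: -1.75, 5: -0.0})
(array([ 5.19451154e+02,  2.27237319e+02, -6.17092153e-03]), {0: -0.94, 2: -2.5, 3: 0.47, 4: -1.04})
handle [array([290.2, 112.3]), array([289.5, 175.6])]
0.81 279 291 180 260
180 285 285 [515.3 181.7  92. ]
186 282 288 [515.3 174.1  92. ]
192 282 288 [515.4 166.4  92. ]
198 283 288 [516.  158.5  92. ]
204 283 288 [516.  150.6  92. ]
210 283 288 [516.1 142.6  92. ]
222 281 287 [514.2 126.3  92. ]
228 282 287 [514.9 118.   92. ]
234 280 290 [515.5 109.6  92. ]
240 279 291 [515.6 101.1  92. ]
246 279 291 [515.6  92.5  92. ]
252 279 291 [515.6  83.8  92. ]
258 280 289 [515.   74.9  92. ]
[(0.77, [289.6, 131.3])]
```

Request:
{"op": "jog_arm", "data": {"steps": [{"linear": [-3.65,0.2,1.8],"twist": [0,0,0],"grip": -1},{"linear": [-3.65,0.2,1.8],"twist": [0,0,0],"grip": -1},{"linear": [-3.65,0.2,1.8],"twist": [0,0,0],"grip": -1},{"linear": [0,0,5],"twist": [0,0,0],"grip": -0.6},{"linear": [0,0,5],"twist": [0,0,0],"grip": -0.4},{"linear": [0,0,3],"twist": [0,0,0],"grip": -0.3},{"linear": [0,0,0],"twist": [0,0,0],"grip": -0.3},{"linear": [0,0,0],"twist": [0,0,0],"grip": -0.3}]}}

```text
clock: 6.92
ee_pos: [516.7, 94.3, 188.5]
eef_rot: [3.14, -0.0, 1.571]
ft_force: [0.0, -0.8, 0.6]
grip_width: 0.652
grasp_force: 0.0
```

```bash
python3 - <<'E'
from h import *
o=get_obs();print(o['ee_pos'],o['eef_rot'],o['clock'],o['grip_width'])
p=cam('wrist'); save(p,'w5')
for k,z in dict(staple=106,pin=92,pin_grip=92,lid_hasp=88,lid_handle=112).items():
    for l in landmark_of(p,k)[:1]: print(k,np.round(l['pixel'],1),round(l['confidence'],2),atz(p,l['pixel'],z))
E
```

```text
[516.663522    94.2568699  188.51739488] [ 3.13992964e+00 -2.70206909e-04  1.57088787e+00] 6.925 0.6517721873361404
staple [278.5 154.2] 0.58 [516.1 139.1 106. ]
pin [276.  190.8] 0.81 [514.2 110.8  92. ]
pin_grip [280.9 216.9] 0.66 [517.6  91.1  92. ]
lid_hasp [283.8 150.6] 0.93 [519.6 138.5  88. ]
```

View pics/w5.png

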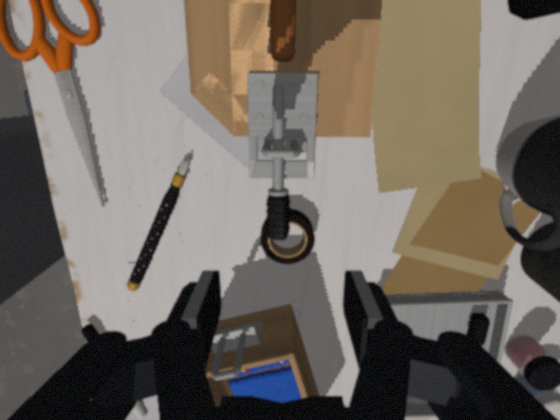

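The wrist view shows the pin grip at about (278,216), midway between the fingers, over the foil tape. I'll go down and grip.

Request:
{"op": "jog_arm", "data": {"newtons": 50, "steps": [{"linear": [-0.2,-0.1,4],"twist": [0,0,0],"grip": -0.3},{"linear": [0,0,4],"twist": [0,0,0],"grip": -0.1},{"linear": [0,0,2.4],"twist": [0,0,0],"grip": 0.1},{"linear": [0,0,0],"twist": [0,0,0],"grip": 0.5},{"linear": [0,0,0],"twist": [0,0,0],"grip": 0.8},{"linear": [0,0,0],"twist": [0,0,0],"grip": 1},{"linear": [0,0,0],"twist": [0,0,0],"grip": 1},{"linear": [0,0,0],"twist": [0,0,0],"grip": 1},{"linear": [0,0,0],"twist": [0,0,0],"grip": 1}]}}

```text
clock: 8.35
ee_pos: [514.8, 92.1, 83.5]
eef_rot: [3.141, -0.0, 1.571]
ft_force: [-0.2, 0.8, -0.0]
grip_width: 0.163
grasp_force: 52.3
```

Request:
{"op": "jog_arm", "data": {"steps": [{"linear": [-1,0,0],"twist": [0,0,0],"grip": 1},{"linear": [-1.5,0,0],"twist": [0,0,0],"grip": 1},{"linear": [-1.5,0,0],"twist": [0,0,0],"grip": 1},{"linear": [-1.5,0,0],"twist": [0,0,0],"grip": 1},{"linear": [-1.5,0,0],"twist": [0,0,0],"grip": 1},{"linear": [-1,0,-1],"twist": [0,0,0],"grip": 1},{"linear": [-1,0,-4],"twist": [0,0,0],"grip": 1},{"linear": [0,0,-5],"twist": [0,0,0],"grip": 1},{"linear": [0,0,-5],"twist": [0,0,0],"grip": 1},{"linear": [0,0,0],"twist": [0,0,0],"grip": 1}]}}

```text
clock: 9.6
ee_pos: [517.4, 1.7, 238.0]
eef_rot: [3.133, 0.0, 1.571]
ft_force: [0.3, 0.7, -0.8]
grip_width: 0.16
grasp_force: 52.3
```

```bash
python3 - <<'E'
from h import *
o=get_obs();print(o['ee_pos'],o['grip_width'],o['grasp_force'],o['ft_force'])
p=cam('wrist'); save(p,'w6')
for k,z in dict(pin_tip=o['ee_pos'][2]+9,pin=o['ee_pos'][2]+9,lid=80,pin_tray=0,other_pin=21,crate_open=0).items():
    for l in landmark_of(p,k)[:1]: print(k,np.round(l['pixel'],1),round(l['confidence'],2),atz(p,l['pixel'],z))
E
```

```text
[517.36183682   1.67360898 237.99321561] 0.1602871791329383 52.257564067840576 [ 0.27590499  0.743787   -0.77455735]
pin_tip [281.   69.9] 0.6 [518.4  92.4 247. ]
pin [284.1 251.8] 0.89 [519.7  21.5 247. ]
pin_tray [419.7 253.3] 0.64 [ 686.7 -100.3    0. ]
other_pin [460.7 246.7] 0.68 [722.8 -81.9  21. ]
crate_open [259.6 272.1] 0.91 [ 494.  -124.8    0. ]
```

View pics/w6.png

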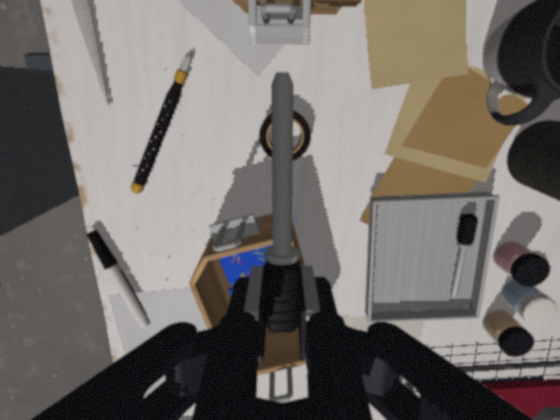

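The pin is out and held straight (tip at (282,75), grip at (284,300)). The tray is at (430,255), with the other pin in its right half.

Request:
{"op": "jog_arm", "data": {"steps": [{"linear": [-3.45,3.5,0],"twist": [0,0,0],"grip": 1},{"linear": [-3.45,3.5,0],"twist": [0,0,0],"grip": 1},{"linear": [-3.45,3.5,0],"twist": [0,0,0],"grip": 1},{"linear": [-3.45,3.5,0],"twist": [0,0,0],"grip": 1},{"linear": [0,0,5],"twist": [0,0,0],"grip": 1},{"linear": [0,0,5],"twist": [0,0,0],"grip": 1},{"linear": [0,0,3],"twist": [0,0,0],"grip": 1},{"linear": [0,0,0],"twist": [0,0,0],"grip": 1},{"linear": [0,0,0],"twist": [0,0,0],"grip": 1}]}}

```text
clock: 11.08
ee_pos: [655.4, -136.1, 104.0]
eef_rot: [3.141, 0.0, 1.571]
ft_force: [0.5, -0.7, 0.2]
grip_width: 0.159
grasp_force: 52.3
```

```bash
python3 - <<'E'
from h import *
o=get_obs();print(o['ee_pos'],o['eef_rot'],o['grip_width'],o['grasp_force'],o['ft_force'])
p=cam('wrist'); save(p,'w7')
for k,z in dict(pin_tip=o['ee_pos'][2]+9,pin_tray=0,other_pin=21).items():
    for l in landmark_of(p,k)[:1]: print(k,np.round(l['pixel'],1),round(l['confidence'],2),atz(p,l['pixel'],z))
E
```

```text
[ 655.39508046 -136.06141297  104.00957113] [3.14079866e+00 1.86459094e-04 1.57089195e+00] 0.15949880281649373 52.275753021240234 [ 0.54290775 -0.6594851   0.22739322]
pin_tip [279.2  73.4] 0.63 [655.8 -46.5 113. ]
pin_tray [322.8 158.8] 0.96 [685.9 -98.2   0. ]
other_pin [387.4 136.9] 0.75 [723.8 -80.3  21. ]
```

View pics/w7.png

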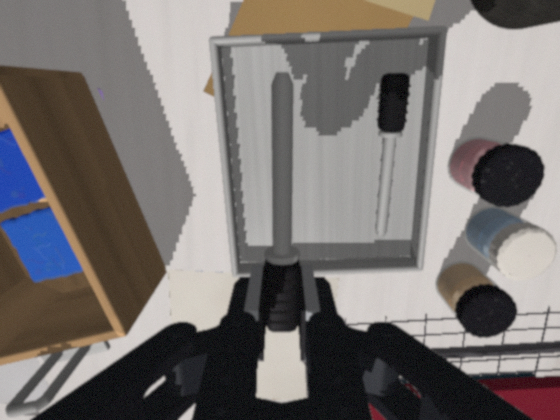

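The pin hangs over the tray's empty near half, and the other pin is clear at (390,150).

Request:
{"op": "jog_arm", "data": {"steps": [{"linear": [0.15,0.3,3],"twist": [0,0,0],"grip": 1},{"linear": [0,0,3],"twist": [0,0,0],"grip": 1},{"linear": [0,0,1.6],"twist": [0,0,0],"grip": 1},{"linear": [0,0,0.8],"twist": [0,0,0],"grip": 1},{"linear": [0,0,0.3],"twist": [0,0,0],"grip": 1},{"linear": [0,0,0],"twist": [0,0,0],"grip": 1}]}}

```text
clock: 12.02
ee_pos: [658.2, -134.6, 17.0]
eef_rot: [3.141, 0.0, 1.571]
ft_force: [0.0, 0.8, -0.9]
grip_width: 0.16
grasp_force: 52.3
```

Request:
{"op": "jog_arm", "data": {"steps": [{"linear": [0,0,0.1],"twist": [0,0,0],"grip": 1},{"linear": [0,0,0.1],"twist": [0,0,0],"grip": 1},{"linear": [0,0,0],"twist": [0,0,0],"grip": 1}]}}

```text
clock: 12.4
ee_pos: [657.9, -134.5, 14.6]
eef_rot: [3.141, 0.0, 1.571]
ft_force: [0.4, -0.5, -0.1]
grip_width: 0.154
grasp_force: 52.8
```

Request:
{"op": "jog_arm", "data": {"steps": [{"linear": [0,0,0],"twist": [0,0,0],"grip": 0.7},{"linear": [0,0,0],"twist": [0,0,0],"grip": 0.36},{"linear": [0,0,0],"twist": [0,0,0],"grip": 0.36},{"linear": [0,0,0],"twist": [0,0,0],"grip": 0.36},{"linear": [0,0,-1],"twist": [0,0,0],"grip": 0.36},{"linear": [0,0,-3],"twist": [0,0,0],"grip": 0.36},{"linear": [0,0,-4],"twist": [0,0,0],"grip": 0.36},{"linear": [0,0,-5],"twist": [0,0,0],"grip": 0},{"linear": [0,0,-5],"twist": [0,0,0],"grip": 0},{"linear": [0.5,-4,-5],"twist": [0,0,0],"grip": -0.3},{"linear": [0.5,-4,-5],"twist": [0,0,0],"grip": -0.3},{"linear": [0.5,-4,0],"twist": [0,0,0],"grip": -0.3},{"linear": [0.5,-4,0],"twist": [0,0,0],"grip": -0.3},{"linear": [0,0,0],"twist": [0,0,0],"grip": -0.3},{"linear": [0,0,0],"twist": [0,0,0],"grip": -0.3}]}}

```text
clock: 14.28
ee_pos: [500.6, -114.9, 292.5]
eef_rot: [3.14, 0.0, 1.571]
ft_force: [0.4, -0.3, -0.1]
grip_width: 0.643
grasp_force: 0.0
```

```bash
cat >> h.py <<'E'
LID[[2,5],0]=61-0 and -33.5; LID[3,1]=-53.5; LID[4,1]=53.5
E
python3 - <<'E'
from h import *
o=get_obs();print(o['ee_pos'],o['eef_rot'],o['clock'])
p=cam('wrist'); cv2.imwrite('pics/open.png',p['pixels']); np.save('openW.npy',p['W'])
for k,z in dict(pin_tip=21,pin=21,other_pin=21,crate_open=0).items():
    for l in landmark_of(p,k)[:2]: print(k,np.round(l['pixel'],1),round(l['confidence'],2),atz(p,l['pixel'],z))
q0=np.array([497,-128,.258])
for s in((),(5,1),(3,5),(1,)): q,r=edgefit(p,q0,RIM,s,w=4); print(q.round(3),r)
q,r=edgefit(p,q0,RIM,(),w=4)
overlay(p,q,(195,40,175,195+35),'w8',M=np.vstack([RIM,[[0,89,106],[0,-89,106],[-13,89,106],[13,89,106]]]),s=2.6)
E
```

```text
[ 500.63359679 -114.89454419  292.53671578] [3.13959945e+00 4.65358839e-04 1.57072290e+00] 14.275
pin_tip [416.7 102.7] 0.89 [654.8 -45.   21. ]
pin [413.6 163.7] 0.57 [ 660.  -114.6   21. ]
pin [183.9  14. ] 0.42 [400.4  43.4  21. ]
other_pin [470.9 136.3] 0.61 [722.7 -82.4  21. ]
crate_open [273.4 171.9] 0.72 [ 492.2 -129.3    0. ]
crate_open [413.6 178.8] 0.46 [ 670.4 -138.3    0. ]
[ 5.02484e+02 -1.26063e+02  2.63000e-01] {0: 0.7, 1: -0.89, 2: -0.54, 3: 1.43, 4: -0.52, 5: -0.3}
[ 5.02116e+02 -1.25510e+02  2.26000e-01] {0: -0.3, 2: -0.74, 3: 1.09, 4: -0.63}
[ 5.03649e+02 -1.25308e+02  2.60000e-01] {0: 0.79, 1: -0.64, 2: 0.47, 4: 0.05}
[ 5.02549e+02 -1.26286e+02  2.61000e-01] {0: 0.78, 2: -0.49, 3: 1.49, 4: -0.3, 5: -0.05}Traceback (most recent call last):
  File "<stdin>", line 9, in <module>
  File "h.py", line 37, in overlay
    for k in range(0,w,20): cv2.putText(im,str(x+k),(k*s,10),0,.35,(0,0,0),1)
                            ~~~~~~~~~~~^^^^^^^^^^^^^^^^^^^^^^^^^^^^^^^^^^^^^^
cv2.error: OpenCV(4.12.0) :-1: error: (-5:Bad argument) in function 'putText'
> Overload resolution failed:
>  - Can't parse 'org'. Sequence item with index 0 has a wrong type
>  - Can't parse 'org'. Sequence item with index 0 has a wrong type
```

```bash
sed -i 's/(k\*s,10)/(int(k*s),10)/; s/(0,k\*s+5)/(0,int(k*s)+5)/' h.py
python3 - <<'E'
from h import *
p=cam('wrist')
q=np.array([502.5,-126.1,.262])
inn=RIM.copy(); 
M=np.vstack([RIM,[[0,89,106],[0,-89,106],[-13,89,106],[13,89,106],[-13,-89,106],[13,-89,106]]])
overlay(p,q,(205,80,155,170),'w8',M=M,s=3.5)
E
```

```text
(no output)
```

View pics/w8.png

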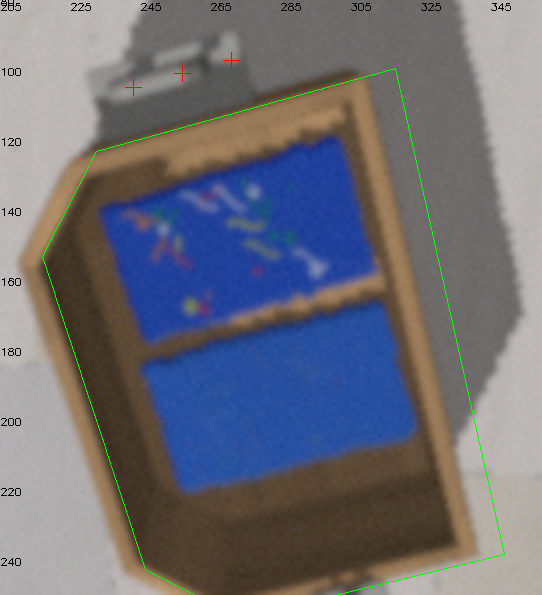

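The overlay shows that fit latched onto the inner edge on the left, and the model is about 6 px too far right. I'll refit from x ≈ 496.5 with a narrower search.

```bash
python3 - <<'E'
from h import *
p=cam('wrist')
n=np.nan
P=lambda a,b:[a/3.5+205-.5,b/3.5+80-.5]
q,r=fit(p,[P(368,74),P(475,555),[n,n],P(128,570),P(22,262),P(75,162),P(158,84),[n,n]],[496.5,-126,.258]); print(q,r.tolist())
for q0 in (q,np.array([496.5,-126.5,.26])):
  for s in((),(1,),(1,5),(5,),(2,4)):
    a,r=edgefit(p,q0,RIM,s,w=3); print(s,a.round(3),r)
M=np.vstack([RIM,[[0,89,106],[-13,89,106],[13,89,106],[0,-89,106]]])
a,r=edgefit(p,q,RIM,(),w=3)
overlay(p,a,(205,80,155,170),'w9',M=M,s=3.5)
E
```

```text
[ 4.96180010e+02 -1.27713489e+02  2.66938545e-01] [[0.9, 0.0], [2.8, 0.9], [-0.4, 1.4], [-0.4, 0.4], [-0.4, -1.0], [-0.4, -0.8]]
() [ 4.95565e+02 -1.27696e+02  2.78000e-01] {0: -0.99, 1: -0.48, 2: -0.61, 3: -0.3, 4: 0.01, 5: -0.8}
(1,) [ 4.95521e+02 -1.28013e+02  2.76000e-01] {0: -0.95, 2: -0.81, 3: -0.54, 4: -0.0, 5: -0.45}
(1, 5) [ 4.95592e+02 -1.25960e+02  2.71000e-01] {0: -1.48, 2: -2.51, 3: 0.26, 4: -0.8}
(5,) [ 4.95571e+02 -1.27040e+02  2.79000e-01] {0: -1.01, 1: -0.01, 2: -2.27, 3: -0.25, 4: -0.24}
(2, 4) [ 4.95311e+02 -1.28098e+02  2.75000e-01] {0: -0.58, 1: -0.74, 3: -0.49, 5: -0.48}
() [ 4.95546e+02 -1.27714e+02  2.77000e-01] {0: -0.99, 1: -0.51, 2: -0.99, 3: -0.24, 4: -0.0, 5: -0.74}
(1,) [ 4.95543e+02 -1.27954e+02  2.77000e-01] {0: -0.8, 2: -0.72, 3: -0.26, 4: -0.03, 5: -0.57}
(1, 5) [ 4.98082e+02 -1.24444e+02  3.51000e-01] {0: -1.44, 2: -0.23, 3: -0.17, 4: -0.26}
(5,) [ 4.95589e+02 -1.26873e+02  2.75000e-01] {0: -1.22, 1: 0.2, 2: -2.55, 3: -0.02, 4: -0.47}
(2, 4) [ 4.95325e+02 -1.28091e+02  2.75000e-01] {0: -0.73, 1: -0.76, 3: -0.53, 5: -0.47}
```

Request:
{"op": "jog_arm", "data": {"steps": [{"linear": [5,0.4,0],"twist": [0,0,0],"grip": -0.3},{"linear": [5,0.4,0],"twist": [0,0,0],"grip": -0.3},{"linear": [5,0.4,0],"twist": [0,0,0],"grip": -0.3},{"linear": [5,0.4,0],"twist": [0,0,0],"grip": -0.3},{"linear": [5,0.4,0],"twist": [0,0,0],"grip": -0.3},{"linear": [5,0.4,0],"twist": [0,0,0],"grip": -0.3},{"linear": [5,0,0],"twist": [0,0,0],"grip": -0.3},{"linear": [0.6,0,0],"twist": [0,0,0],"grip": -0.3},{"linear": [0,0,0],"twist": [0,0,0],"grip": -0.3},{"linear": [0,0,0],"twist": [0,0,0],"grip": -0.3}]}}

```text
clock: 15.88
ee_pos: [523.9, 240.1, 291.5]
eef_rot: [-3.141, 0.0, 1.57]
ft_force: [0.1, 0.2, -0.0]
grip_width: 0.647
grasp_force: 0.0
```

```bash
python3 - <<'E'
from h import *
o=get_obs();print(o['ee_pos'],o['eef_rot'],o['clock'])
p=cam('wrist')
for k,z in dict(lid=80,lid_hasp=88,lid_handle=112,staple=106).items():
    for l in landmark_of(p,k)[:1]: print(k,np.round(l['pixel'],1),round(l['confidence'],2),atz(p,l['pixel'],z))
q0=np.array([519.6,228.7,-.009])
for s in((),(1,),(5,),(1,5),(2,4)):
    a,r=edgefit(p,q0,LID,s,w=4); print(s,a.round(3),r)
a,r=edgefit(p,q0,LID,(),w=4)
H=np.array([[7,35,120],[7,-35,120],[-7,-35,120],[-7,35,120]],float)
h,r=edgefit(p,a,H,(),w=4); print('handle',h,r)
M=np.vstack([LID,H])
overlay(p,a,(205,50,155,170),'w10',M=M,s=3.5)
E
```

```text
[523.88480068 240.1353038  291.50230598] [-3.14119405e+00  4.62335754e-04  1.56976471e+00] 15.875
lid [276.7 183.7] 0.62 [520.  231.6  80. ]
lid_hasp [275.2 266.7] 0.81 [518.  139.3  88. ]
lid_handle [274.7 193.2] 0.69 [518.5 230.6 112. ]
staple [273. 276.] 0.67 [516.  137.9 106. ]
() [ 5.18842e+02  2.28788e+02 -3.00000e-03] {0: -0.26, 1: 0.04, 2: -0.22, 3: -0.25, 4: -0.05, 5: -0.06}
(1,) [ 5.18881e+02  2.28889e+02 -4.00000e-03] {0: -0.31, 2: -0.19, 3: 0.02, 4: -0.26, 5: -0.07}
(5,) [ 5.18888e+02  2.28767e+02 -4.00000e-03] {0: -0.27, 1: -0.02, 2: -0.25, 3: -0.23, 4: 0.02}
(1, 5) [ 5.18892e+02  2.28873e+02 -7.00000e-03] {0: -0.29, 2: -0.0, 3: -0.21, 4: -0.19}
(2, 4) [ 5.18737e+02  2.28735e+02 -2.00000e-03] {0: -0.26, 1: -0.01, 3: -0.25, 5: 0.02}
handle [5.18414002e+02 2.30592277e+02 1.17227781e-02] {0: -1.97, 1: -0.02, 2: -0.5, 3: 0.01}
```

View pics/w10.png

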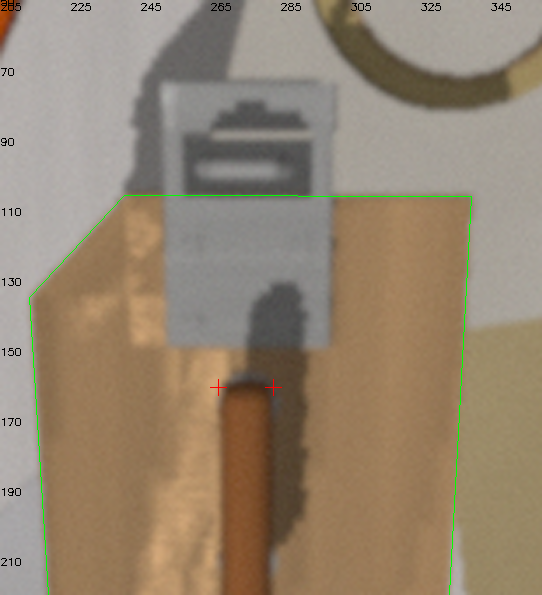

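The lid fit lies right on its outline. I'll grip the handle.

Request:
{"op": "jog_arm", "data": {"newtons": 80, "steps": [{"linear": [-1.1,-0.5,5],"twist": [0,0,0],"grip": -0.3},{"linear": [0,0,5],"twist": [0,0,0],"grip": -0.3},{"linear": [0,0,5],"twist": [0,0,0],"grip": -0.1},{"linear": [0,0,3.6],"twist": [0,0,0],"grip": 0.1},{"linear": [0,0,1],"twist": [0,0,0],"grip": 0.1},{"linear": [0,0,0],"twist": [0,0,0],"grip": 0.3},{"linear": [0,0,0],"twist": [0,0,0],"grip": 0.6},{"linear": [0,0,0],"twist": [0,0,0],"grip": 0.8},{"linear": [0,0,0],"twist": [0,0,0],"grip": 1},{"linear": [0,0,0],"twist": [0,0,0],"grip": 1},{"linear": [0,0,0],"twist": [0,0,0],"grip": 1}]}}

```text
clock: 17.5
ee_pos: [518.7, 230.6, 97.4]
eef_rot: [3.141, -0.001, 1.57]
ft_force: [-4.2, 0.1, 5.1]
grip_width: 0.145
grasp_force: 79.8
```

Request:
{"op": "jog_arm", "data": {"steps": [{"linear": [0,0,-0.5],"twist": [0,0,0],"grip": 1},{"linear": [0,0,-1],"twist": [0,0,0],"grip": 1},{"linear": [0,0,-2],"twist": [0,0,0],"grip": 1},{"linear": [0,0,-2.5],"twist": [0,0,0],"grip": 1},{"linear": [0,0,-3],"twist": [0,0,0],"grip": 1},{"linear": [0,0,-3],"twist": [0,0,0],"grip": 1},{"linear": [0,0,-1],"twist": [0,0,0],"grip": 1},{"linear": [0,0,0],"twist": [0,0,0],"grip": 1},{"linear": [0,0,0],"twist": [0,0,0],"grip": 1}]}}

```text
clock: 18.62
ee_pos: [518.2, 229.9, 224.5]
eef_rot: [-3.14, 0.001, 1.571]
ft_force: [-0.1, -0.4, -4.4]
grip_width: 0.147
grasp_force: 78.7
```

```bash
python3 - <<'E'
from h import *
for i in range(5):
    p=cam('wrist'); o=get_obs(); print(o['ee_pos'].round(1),o['eef_rot'].round(4),o['ft_force'].round(1),o['grip_width'].round(3))
z=o['ee_pos'][2]
a=np.array([518.8,228.8,0.]); L=LID.copy(); L[:,2]=z-16+5+4
for k in('lid','lid_handle','lid_hasp'):
    for l in landmark_of(p,k)[:1]: print(k,l['pixel'],l['confidence'],atz(p,l['pixel'],z-13))
E
```

```text
Traceback (most recent call last):
AttributeError: 'float' object has no attribute 'round'
```

Lid is up (about −4 N, so roughly 0.3 kg plus bias). Carrying it over.

Request:
{"op": "jog_arm", "data": {"steps": [{"linear": [-3.97,-0.27,0],"twist": [0,0,0],"grip": 1},{"linear": [-3.97,-0.27,0],"twist": [0,0,0],"grip": 1},{"linear": [-3.97,-0.27,0],"twist": [0,0,0],"grip": 1},{"linear": [-3.97,-0.27,0],"twist": [0,0,0],"grip": 1},{"linear": [-3.97,-0.27,0],"twist": [0,0,0],"grip": 1},{"linear": [-3.97,-0.27,0],"twist": [0,0,0],"grip": 1},{"linear": [-3.97,-0.27,0],"twist": [0,0,0],"grip": 1},{"linear": [-3.97,-0.27,0],"twist": [0,0,0],"grip": 1},{"linear": [-3.97,-0.27,0],"twist": [0,0,0],"grip": 1},{"linear": [0,0,0],"twist": [0,0,-0.093],"grip": 1},{"linear": [0,0,0],"twist": [0,0,-0.093],"grip": 1},{"linear": [0,0,0],"twist": [0,0,-0.09],"grip": 1},{"linear": [0,0,0],"twist": [0,0,0],"grip": 1},{"linear": [0,0,3],"twist": [0,0,0],"grip": 1},{"linear": [0,0,2.5],"twist": [0,0,0],"grip": 1},{"linear": [0,0,0],"twist": [0,0,0],"grip": 1},{"linear": [0,0,0],"twist": [0,0,0],"grip": 1}]}}

```text
clock: 20.8
ee_pos: [495.0, -127.1, 171.1]
eef_rot: [3.141, 0.0, 1.846]
ft_force: [-0.1, -0.1, -2.7]
grip_width: 0.146
grasp_force: 78.6
```

```bash
python3 - <<'E'
from h import *
for i in range(6):
    p=cam('wrist'); o=get_obs(); print(o['ee_pos'].round(1),o['eef_rot'].round(4),o['ft_force'].round(1),round(o['grip_width'],3))
save(p,'w11')
z=o['ee_pos'][2]; zl=z-15.5  # lid origin height
c=np.array([495.5,-127.8,.275])
L=LID.copy(); L[:,2]=zl+5
for s in((),(1,2)): 
    a,r=edgefit(p,c,L,s,w=5); print('lid',s,a.round(3),r)
# which rim corners/staple are below the lid silhouette?
for nm,M in(('lid',L),('rim',RIM),('staple',np.array([[-13,89,106.],[13,89,106]])),('slot',np.array([[-17,81,zl+8],[17,81,zl+8],[17,97,zl+8],[-17,97,zl+8]]))):
    print(nm,[proj(p,X).tolist() for X in place(c,M)])
for k in('lid','lid_handle','lid_hasp','staple','crate_open'):
    for l in landmark_of(p,k)[:2]: print(k,np.round(l['pixel'],1),round(l['confidence'],2))
E
```

```text
[ 495.3 -127.2  171.5] [3.1404e+00 8.0000e-04 1.8462e+00] [ 0.1  0.4 -4. ] 0.146
[ 495.4 -127.2  171.7] [3.1400e+00 1.0000e-03 1.8464e+00] [ 0.1 -0.2 -3.8] 0.143
[ 495.3 -127.2  171.7] [3.1399e+00 1.0000e-03 1.8464e+00] [ 0.3 -0.2 -3.6] 0.144
[ 495.2 -127.2  171.6] [3.1400e+00 1.0000e-03 1.8465e+00] [ 0.6  0.7 -3.3] 0.145
[ 495.1 -127.1  171.5] [3.1403e+00 8.0000e-04 1.8466e+00] [-0.2 -0.3 -3.7] 0.146
[ 495.  -127.1  171.3] [3.1405e+00 7.0000e-04 1.8467e+00] [-0.5 -0.8 -3.5] 0.148
lid () [ 4.97458e+02 -1.28596e+02  2.87000e-01] {0: -1.4, 1: -0.43, 2: 0.04, 3: -0.46, 4: -0.01, 5: -0.13}
lid (1, 2) [ 4.97380e+02 -1.28715e+02  2.88000e-01] {0: -1.38, 3: -0.53, 4: -0.18, 5: 0.03}
lid [[426.3, 98.7], [387.3, 398.6], [220.6, 398.6], [166.9, 359.5], [141.1, 163.8], [198.8, 98.4]]
rim [[366.2, 105.2], [350.7, 306.2], [240.3, 306.2], [207.3, 279.0], [196.8, 142.9], [231.5, 105.1]]
staple [[256.5, 80.8], [303.4, 80.9]]
slot [[237.7, 98.6], [321.2, 98.7], [322.8, 55.9], [236.1, 55.8]]
lid [280.5 265.3] 0.57
lid [485.6 205.1] 0.4
lid_handle [283.4 302. ] 0.96
```

Request:
{"op": "jog_arm", "data": {"steps": [{"linear": [0.01,-0.05,1.5],"twist": [0,0,0.01],"grip": 1},{"linear": [0,0,1.5],"twist": [0,0,0],"grip": 1},{"linear": [0,0,1.2],"twist": [0,0,0],"grip": 1},{"linear": [0,0,0.6],"twist": [0,0,0],"grip": 1},{"linear": [0,0,0.4],"twist": [0,0,0],"grip": 1},{"linear": [0,0,0.3],"twist": [0,0,0],"grip": 1},{"linear": [0,0,0],"twist": [0,0,0],"grip": 1}]}}

```text
clock: 22.22
ee_pos: [494.2, -127.1, 115.7]
eef_rot: [3.141, 0.0, 1.837]
ft_force: [0.0, -0.3, -3.5]
grip_width: 0.142
grasp_force: 78.6
```

```bash
python3 - <<'E'
from h import *
o=get_obs(); z=o['ee_pos'][2]; print(o['ee_pos'].round(1),o['eef_rot'].round(4),o['wrist_torque'].round(2))
p=cam('wrist'); save(p,'w12')
for k in('lid_hasp','staple','lid'):
    for l in landmark_of(p,k)[:2]: print(k,np.round(l['pixel'],1),round(l['confidence'],2))
E
```

```text
[ 494.2 -127.1  115.7] [3.1415e+00 1.0000e-04 1.8368e+00] [ 0.03 -0.01 -0.01]
lid_hasp [279.5 412.5] 0.83
lid [281.2 265.1] 0.88
```

```bash
python3 - <<'E'
from h import *
im=cv2.imread('pics/w12.png'); g=cv2.cvtColor(im,cv2.COLOR_BGR2GRAY)
print('cols',list(range(216,348,4)))
for y in range(36,112,3): print(y,' '.join('%3d'%v for v in g[y,216:348:4]))
E
```

```text
cols [216, 220, 224, 228, 232, 236, 240, 244, 248, 252, 256, 260, 264, 268, 272, 276, 280, 284, 288, 292, 296, 300, 304, 308, 312, 316, 320, 324, 328, 332, 336, 340, 344]
36 187 189 183 199 172 162 158 159 159 158 156 160 159 160 159 158 161 158 158 160 161 160 160 157 158 159 160 158 159 157 160 118 111
39 188 195 193 197 173 159 159 157 153 159 157 157 156 158 159 156 158 159 160 156 160 158 160 156 159 158 158 161 157 159 159 115 116
42 193 195 184 197 177 163 158 157 157 155 159 160 157 156 159 161 158 157 157 159 159 157 158 155 157 158 157 157 156 159 157 113 112
45 192 192 180 189 177 161 154 158 158 156 160 158 155 157 156 158 157 160 161 157 157 158 158 158 158 158 158 161 161 160 159 113 114
48 195 194 179 190 184 165 156 156 159 157 155 154 156 155 158 158 156 156 155 156 159 157 155 156 159 157 156 157 159 158 156 112 115
51 193 194 178 188 189 165 154 152 152 152 150 152 154 153 156 154 153 156 153 153 153 155 156 154 155 156 155 154 152 153 152 112 114
54 192 194 178 187 190 163 151 152 152 152 152 153 151 154 152 152 150 152 150 151 151 151 152 152 150 154 151 154 154 
[... 1884 characters left out ...]
5  93  92  89 116 114
99 183 182 185 160 157 153 112  91  87  87  89  89  85  90  90  88  87  87  89  88  90  87  91  86  89  87  91  83  92  89  86 110 108
102 127 125 129 155 160 153 120 102 102 101  92  83  83  80  87  85  87 101 102 100 100 101  98  92  83  93  83  86  93  89  83  77  71
105 141 138 144 153 160 159 158 157 154 156 103  96  94  96  95  93 111 155 156 156 156 156 152 113  94 101  95  93  92  92  84  77  76
108 137 139 140 151 158 160 158 155 158 149  95  93  89  92  93  93  98 129 155 155 157 144 105  96  93  91  92  92  93  95  87  79  81
111 140 140 143 147 158 156 159 158 157 135  93  91  93  93  92  92  91 134 144 103 132 112  91  90  88  89  92  90  92  90  81  74  80
```

The wrist crop numbers show the open crate's +y staple centred in the lid's slot within about 1 mm, so I'm lowering on.

Request:
{"op": "jog_arm", "data": {"steps": [{"linear": [0,-0.04,0.3],"twist": [0,0,0],"grip": 1},{"linear": [0,0,0.3],"twist": [0,0,0],"grip": 1},{"linear": [0,0,0.3],"twist": [0,0,0],"grip": 1},{"linear": [0,0,0.2],"twist": [0,0,0],"grip": 1},{"linear": [0,0,0],"twist": [0,0,0],"grip": 1}]}}

```text
clock: 23.05
ee_pos: [493.6, -127.1, 104.4]
eef_rot: [-3.141, -0.0, 1.837]
ft_force: [0.4, 0.1, -4.5]
grip_width: 0.148
grasp_force: 78.6
```

Skirt is past the rim with no contact force.

Request:
{"op": "jog_arm", "data": {"steps": [{"linear": [0,0,0.3],"twist": [0,0,0],"grip": 1},{"linear": [0,0,0.2],"twist": [0,0,0],"grip": 1},{"linear": [0,0,0.1],"twist": [0,0,0],"grip": 1},{"linear": [0,0,0],"twist": [0,0,0],"grip": 1}]}}

```text
clock: 23.55
ee_pos: [493.6, -127.2, 98.5]
eef_rot: [-3.141, -0.0, 1.837]
ft_force: [0.7, 0.7, -3.4]
grip_width: 0.149
grasp_force: 78.6
```

Request:
{"op": "jog_arm", "data": {"steps": [{"linear": [0,0,0.1],"twist": [0,0,0],"grip": 1},{"linear": [0,0,0.1],"twist": [0,0,0],"grip": 1},{"linear": [0,0,0],"twist": [0,0,0],"grip": 1}]}}

```text
clock: 23.92
ee_pos: [493.8, -127.2, 97.4]
eef_rot: [3.141, 0.0, 1.837]
ft_force: [-2.7, 1.1, 6.4]
grip_width: 0.146
grasp_force: 80.1
```

Contact came at the same height as the original grasp (97 mm), so the lid is seated. Releasing and checking.

Request:
{"op": "jog_arm", "data": {"steps": [{"linear": [0,0,0],"twist": [0,0,0],"grip": 0.6},{"linear": [0,0,0],"twist": [0,0,0],"grip": 0.2},{"linear": [0,0,0],"twist": [0,0,0],"grip": -0.2},{"linear": [0,0,0],"twist": [0,0,0],"grip": -0.2},{"linear": [0,0,0],"twist": [0,0,0],"grip": -0.2},{"linear": [0,0,-2],"twist": [0,0,0],"grip": -0.2},{"linear": [0,0,-4],"twist": [0,0,0],"grip": -0.2},{"linear": [0,0,-5],"twist": [0,0,0],"grip": -0.2},{"linear": [0,0,-5],"twist": [0,0,0],"grip": -0.2},{"linear": [1,0,-3.5],"twist": [0,0,0],"grip": -0.2},{"linear": [0,0,0],"twist": [0,0,0],"grip": -0.2},{"linear": [0,0,0],"twist": [0,0,0],"grip": -0.2}]}}

```text
clock: 25.42
ee_pos: [490.5, -117.4, 290.9]
eef_rot: [-3.141, -0.0, 1.837]
ft_force: [0.0, 0.0, -0.0]
grip_width: 0.598
grasp_force: 0.0
```

```bash
python3 - <<'E'
from h import *
o=get_obs(); print(o['ee_pos'].round(1),o['eef_rot'].round(4),o['clock'])
p=cam('wrist'); save(p,'w13')
q0=np.array([495,-127.5,.27])
# fit lid at several heights: residual minimal & scale at true height
for dz in(-4,0,4,8):
    L=LID.copy(); L[:,2]+=dz; a,r=edgefit(p,q0,L,(),w=4); print(dz,a.round(3),r)
for k,z in dict(lid=80,lid_handle=112,lid_hasp=88).items():
    for l in landmark_of(p,k)[:1]: print(k,np.round(l['pixel'],1),round(l['confidence'],2),atz(p,l['pixel'],z))
for n in('top','scene'):
    c=cam(n)
    for k,z in dict(pin=21,other_pin=21,lid=80,lid_handle=112,foil_tape=19,masking_tape=25).items():
        for l in landmark_of(c,k)[:2]: print(n,k,np.round(l['pixel'],1),round(l['confidence'],2),atz(c,l['pixel'],z))
E
```

```text
[ 490.5 -117.4  290.9] [-3.1407e+00 -4.0000e-04  1.8370e+00] 25.425
-4 [ 4.95390e+02 -1.29591e+02  2.63000e-01] {0: 1.22, 1: 1.01, 2: 0.53, 3: 0.03, 4: 0.26, 5: 0.49}
0 [ 4.95745e+02 -1.28862e+02  2.64000e-01] {0: -0.02, 1: 0.03, 2: -0.22, 3: 0.0, 4: -0.02, 5: -0.04}
4 [ 4.96119e+02 -1.28109e+02  2.67000e-01] {0: -1.3, 1: -0.46, 2: -0.72, 3: 0.01, 4: -0.27, 5: -0.56}
8 [ 4.96652e+02 -1.27125e+02  2.65000e-01] {0: -2.49, 1: -2.19, 2: -1.44, 3: -0.02, 4: -0.29, 5: -1.31}
lid [283.  187.1] 0.64 [ 496.1 -128.5   80. ]
lid_handle [284.1 196.9] 0.75 [ 497.3 -129.2  112. ]
lid_hasp [282.6 269.4] 0.6 [ 519.9 -217.2   88. ]
top pin [340.9 176.7] 0.57 [ 655.4 -115.8   21. ]
top other_pin [325.8 155.3] 0.6 [715.5 -77.4  21. ]
top lid [350.3 235.1] 0.78 [ 491.3 -126.    80. ]
top lid_handle [351.7 238. ] 0.77 [ 480.8 -124.7  112. ]
top foil_tape [326.8 152.4] 0.62 [724.  -80.6  19. ]
top foil_tape [347.5 178. ] 0.57 [ 651.9 -133.6   19. ]
top masking_tape [312.4 174.7] 0.64 [661.9 -39.2  25. ]
scene pin [305.6 276.3] 0.57 [ 661.4 -121.3   21. ]
scene other_pin [330.8 265.3] 0.69 [724.7 -85.4  21. ]
scene lid [239.2 263.5] 0.68 [ 495.7 -125.6   80. ]
scene lid_handle [241.5 256.2] 0.81 [ 502.6 -119.1  112. ]
scene lid_handle [311.2 270.8] 0.55 [ 669.  -139.6  112. ]
scene foil_tape [259.5 219.6] 0.62 [525.7  30.2  19. ]
scene masking_tape [289.3 127.4] 0.81 [582.5 361.6  25. ]
scene masking_tape [217.8 214.4] 0.3 [410.   32.1  25. ]
```

The outline matches a fully seated lid at 80 mm (residuals up to 0.2 px on all six edges, no tilt). Both pins are in the tray, so I'm handing in.

```bash
python3 -c "
from workcell import *
print(finish_job())"
```

```text
the job is handed in; nothing more can be done
None
```

The job is handed in at about 25.7 s: the pin lies in the tray beside the other one, and the lid sits fully down on the open crate, cut corners matching. The last measurements supported this, but I could not view a final picture, and I only spot-checked the bystander items.

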